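# Load the glaze test tiles into the kiln rack

## Task

Get the test tiles into the rack for the kiln: first slide the heavy lidded crock along the worktop, without lifting it, out of the taped outline and centre it on its ring; then lift the cover plate straight up off the rack's two pins, keeping it level, and lay it flat inside the outline, squared up with it. Then slide every tile standing on the worktop edgewise down into a pair of the rack's guides, one tile to a pair, until it is fully home on the rack's floor, and leave the crock and cover in their places and the other pottery undisturbed.

Things in the scene. Friction and masses are not known exactly. Their poses are not given: they have to be found in the camera images.
- crock_knob (a point): Squat round stoneware glaze crock, fixed lid: 100 mm across, 50 mm tall, lid dome to 60 mm, on top an upright white knob 24 mm across, its top 94 mm above the crock's base. About 0.7 kg. This point is on the axis inside the knob, 77 mm above the base; z up. It starts on the worktop inside the taped outline.
- ring (a point): Centre of the dark painted ring (112 mm across, flat on the worktop) where the crock must stand. The ring and the outline are flat markings that collide with nothing.
- outline (a point): Centre, on the worktop, of the dark taped rectangle (inside 289 by 119 mm) for the cover plate; x along its long side, y along its short side. Only a flat marking. The ring lies 160 mm away along its -y.
- rack: Fixed plywood tile rack 274 (x) by 94 (y) by 68 mm tall, origin under its centre on the worktop, z up. Inner floor 10 mm up. Four pairs of upright aluminium guides on its long walls, slot1 to slot4 at x = -81, -27, 27, 81 mm. Two steel pins 8 mm across rise to 98 mm above the worktop at x,y = (124, 34) and (-124, -34) mm.
- cover_handle (a point): Plywood cover plate 274 by 104 by 8 mm, 0.2 kg, two 11 mm holes over the rack's pins; on its middle a wooden bar handle 70 mm long (plate's long axis, x), 14 mm thick (y), top 48 mm above the underside. This point is the handle's centre, 28 mm above the underside; z up. At the start it lies on the rack, underside 68 mm above the worktop.
- slot1 (a point): Guide pair 1: this point is its centre on the rack's inner floor (10 mm above the worktop), axes as the rack's. Each guide takes one side edge of a tile, whose faces then look along x. Grooves 10.4 mm wide, 73 mm from groove bottom to groove bottom, up to 60 mm above the worktop, then a flared lead-in to 67 mm. A tile fully home stands on this point. Pairs are 54 mm apart.
- slot2 (a point): Guide pair 2: this point is its centre on the rack's inner floor (10 mm above the worktop), axes as the rack's. Each guide takes one side edge of a tile, whose faces then look along x. Grooves 10.4 mm wide, 73 mm from groove bottom to groove bottom, up to 60 mm above the worktop, then a flared lead-in to 67 mm. A tile fully home stands on this point. Pairs are 54 mm apart.
- slot3 (a point): Guide pair 3: this point is its centre on the rack's inner floor (10 mm above the worktop), axes as the rack's. Each guide takes one side edge of a tile, whose faces then look along x. Grooves 10.4 mm wide, 73 mm from groove bottom to groove bottom, up to 60 mm above the worktop, then a flared lead-in to 67 mm. A tile fully home stands on this point. Pairs are 54 mm apart.
- slot4 (a point): Guide pair 4: this point is its centre on the rack's inner floor (10 mm above the worktop), axes as the rack's. Each guide takes one side edge of a tile, whose faces then look along x. Grooves 10.4 mm wide, 73 mm from groove bottom to groove bottom, up to 60 mm above the worktop, then a flared lead-in to 67 mm. A tile fully home stands on this point. Pairs are 54 mm apart.
- tile1_mid (a point): Inverted-T glaze test tile, 0.24 kg: upright plate 8 mm thick (x), 70 wide (y), 90 tall, upper half glazed white, on a heavy foot 50 (x) by 48 (y) by 18 mm tall which passes between the guides. This point is the plate's centre, 45 mm above its underside; z up. Standing at first on the worktop; fully home the point is 55 mm above the worktop. May be absent.
- tile2_mid (a point): Inverted-T glaze test tile, 0.24 kg: upright plate 8 mm thick (x), 70 wide (y), 90 tall, upper half glazed white, on a heavy foot 50 (x) by 48 (y) by 18 mm tall which passes between the guides. This point is the plate's centre, 45 mm above its underside; z up. Standing at first on the worktop; fully home the point is 55 mm above the worktop. May be absent.
- tile3_mid (a point): Inverted-T glaze test tile, 0.24 kg: upright plate 8 mm thick (x), 70 wide (y), 90 tall, upper half glazed white, on a heavy foot 50 (x) by 48 (y) by 18 mm tall which passes between the guides. This point is the plate's centre, 45 mm above its underside; z up. Standing at first on the worktop; fully home the point is 55 mm above the worktop. May be absent.
- tile4_mid (a point): Inverted-T glaze test tile, 0.24 kg: upright plate 8 mm thick (x), 70 wide (y), 90 tall, upper half glazed white, on a heavy foot 50 (x) by 48 (y) by 18 mm tall which passes between the guides. This point is the plate's centre, 45 mm above its underside; z up. Standing at first on the worktop; fully home the point is 55 mm above the worktop. May be absent.
- vase: Small plaster-grey vase, 105 mm tall, origin under its centre; not part of the job, leave it alone.
- goblet: Dark blue goblet, 70 mm tall, origin under its centre; not part of the job, leave it alone.
- bowl: White bowl, 110 mm across, 50 mm tall, origin under its centre; not part of the job, leave it alone.
Mind the look-alikes: they are no part of the job. Leave any green look-alike of the part that bears crock_knob alone.

How it is judged:
By the outcome, as a careful person would: the job done as asked, in the order asked, and still so for the second after the job is handed in, with the robot touching nothing.
Of tile1, tile2, tile3, tile4 only 3 to 4 are there at a start; the rules pass over those that are not, and their reading is None.
At some moment in a run one of crock, tile1, tile2, tile3, tile4 may be knocked a few centimetres aside while the robot is not near it.
It also fails if it takes over 210 s, if anything falls off the work surface, if the arm or the gripper's body presses on something with over 40 N, if the wrist force passes 120 N, or if a joint passes its speed limit or range.

## Robot

A 7-joint arm with a two-finger parallel gripper is mounted at the origin on the work surface. World frame = base frame: x ahead of the robot, y to its left, z up, the work surface at z = 0. Lengths are in m, angles in rad, forces in N, time in s.
With the tool pointing down it reaches from about 0.35 to 0.775 m from the base axis. Payload 3.1 kg.
Tool frame: the origin (TCP) lies on the centre line of the jaws, within the pads' length; the fingertips stand 11 mm ahead of it and the grasp point (between the pads) lies 8 mm behind it (r.finger_overhang is the distance from the TCP to the fingertips, in m); z points along the fingers, y is the line along which they close (so a half turn about z gives the same grasp; the last joint's range is limited). The gripper opens to 85 mm and grips with 20 to 120 N. Pads are 22 mm wide; open, the fingers measure 114 mm over their backs; the gripper's body (76 mm by 85 mm) begins 54 mm behind the grasp point. The pads swing forward as they close: fully open they stand 13 mm farther back than shut.
Start: joints at [-1.377, 0.311, 0.014, 1.512, -0.004, 1.319, -0.027], TCP at [0.128, 0.535, 0.242] pointing down, gripper open.
Joint ranges: [-2.7, 2.7], [-0.3, 1.91], [-1.27, 1.3], [0.12, 2.57], [-1.44, 4.58], [0.2, 2.03], [-3.05, 3.05]. Speed limits (rad/s): [2.79, 2.79, 3.14, 3.14, 3.14, 3.14, 3.14].

## Interface

Orientations are given as a 3x3 rotation matrix whose columns are the frame's x, y, z axes.
In Python, from workcell import r gives the robot as it stands. Calls block until the motion is done:
- r.move_pose(position, orientation): joint-space move of the TCP to a pose.
- r.movel(position, rot=None, v=0.15, max_force=None): straight line of the TCP; rot=None keeps the orientation; v is the mean speed in m/s. With max_force (N) it stops when the force on the tool has changed by that much, and returns True; else False.
- r.set_joints(angles): joint-space move.
- r.grip(opening, grip_force=None): finger opening in m; grip_force is the grip in N (None keeps the last); returns when the fingers have stopped.
- r.wait(seconds).
- r.inverse_kinematics(position, orientation): joint angles nearest the present ones, or None.
- r.sense(): the state.
- r.read_camera(name): name is "scene" or "top"; returns the picture (384x512x3 uint8, blue, green, red); there is no depth.
- r.calibration(name): a dict with "K" (3x3 intrinsics, pixels), "T" (4x4, takes a point from camera to world coordinates). Camera axes: x right, y down, z forward; pixel columns grow to the right and rows downward; lengths in m; the calibration is good to about 2 mm. A picture is of the moment at which its call begins. calibration takes no time and is no camera call.
A pose or a line that the arm cannot do raises r.Unreachable and nothing moves.
- r.sign_off(): hands the job in; it is judged then, once.
The state is a dict: "clock": time; "joints": joint angles; "dq": joint speeds; "tau": joint torques, N m; "tcp_pos": TCP position; "ee_rot": TCP orientation; "contact_force": force on the tool from outside, world axes, zero at the start; "moment": the same for the moment, N m; "width": finger opening in m; "grip_force": force on a finger pad.
Only numpy, scipy, OpenCV 4.12 (cv2) and the standard library are available. Lean on these libraries where they do the work, as an engineer would, in place of code of your own. Each camera call takes 0.05 s, during which the arm holds its last target. There are 200 camera calls.

## Working session

There is one attempt and no reset: what is moved stays moved. The work goes in short steps, each a Python script; the robot and the scene stay as the last script left them, time stands still between calls to the robot, and variables do not carry over. Pictures are saved under pics/ and viewed, at most 14 in all, crops included, and the job is handed in when it is done.

```bash
mkdir -p pics; ls; python3 - <<'E'
from workcell import r
import cv2
for n in("scene","top"):
    im=r.read_camera(n); cv2.imwrite(f"pics/{n}0.png",cv2.resize(im,(800,600),interpolation=cv2.INTER_CUBIC)); cv2.imwrite(f"raw_{n}0.png",im)
    c=r.calibration(n);print(c["K"],c["T"])
s=r.sense();print(s["clock"],s["tcp_pos"],s["ee_rot"])
E
```

```text
pics
[[367.94107945   0.         258.46211837]
 [  0.         367.94107945 187.41183243]
 [  0.           0.           1.        ]] [[ 0.65878091  0.55114656 -0.5120988   1.04922869]
 [ 0.75231634 -0.47782438  0.45354602 -0.42039747]
 [ 0.00527704 -0.68404776 -0.72941814  0.81911587]
 [ 0.          0.          0.          1.        ]]
[[410.93048324   0.         253.14063713]
 [  0.         410.93048324 194.00411789]
 [  0.           0.           1.        ]] [[-0.01072457 -0.99917733  0.03911076  0.50729108]
 [-0.99992858  0.01092249  0.00485026  0.00565681]
 [-0.00527346 -0.03905595 -0.99922311  1.09262746]
 [ 0.          0.          0.          1.        ]]
0.1 [0.12830535 0.53416887 0.2413152 ] [[-9.72359735e-01  2.33487400e-01 -4.23373163e-04]
 [ 2.33487769e-01  9.72357439e-01 -2.11492924e-03]
 [-8.21392852e-05 -2.15532450e-03 -9.99997674e-01]]
```

View pics/scene0.png

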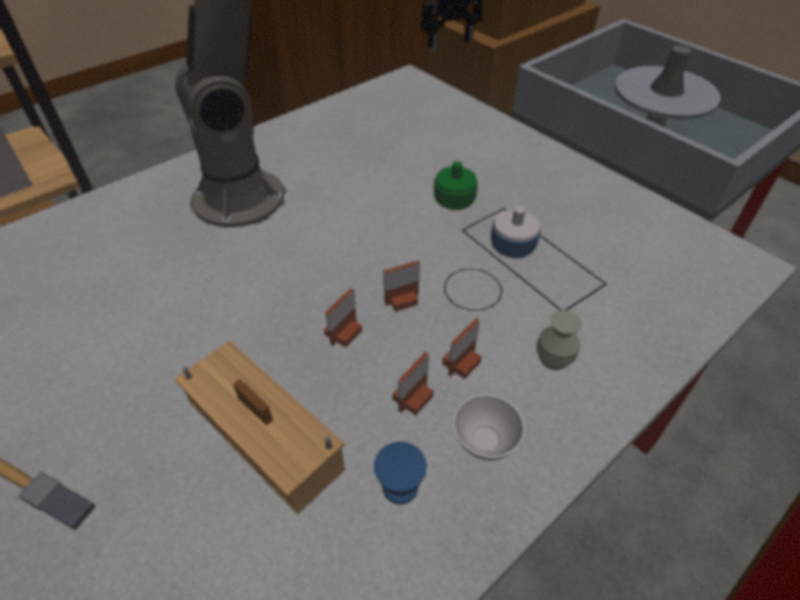

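View pics/top0.png

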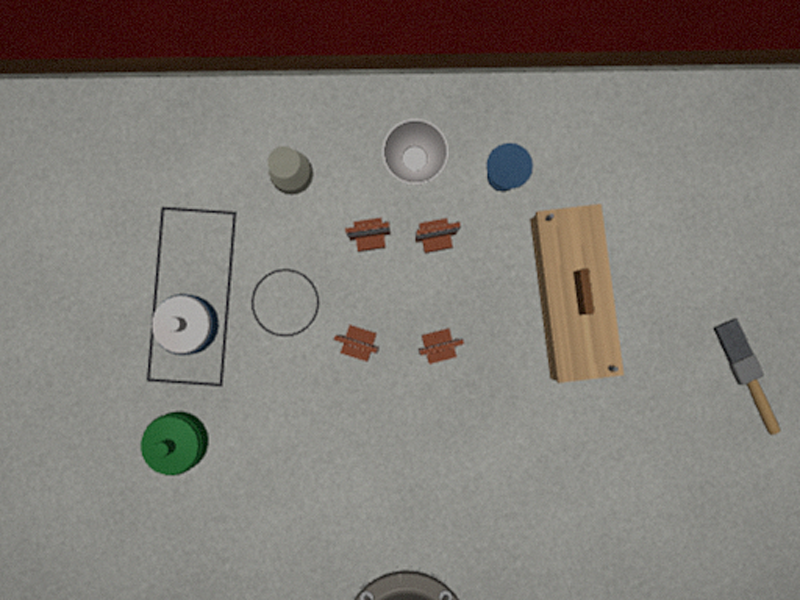

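```bash
python3 - <<'E'
import cv2,numpy as np
im=cv2.imread("raw_top0.png")
def crop(n,x,y,w,h,s):
    c=cv2.resize(im[y:y+h,x:x+w],None,fx=s,fy=s,interpolation=cv2.INTER_CUBIC)
    c=cv2.convertScaleAbs(c,alpha=1.3,beta=15)
    for i in range(0,w,10): cv2.putText(c,str(x+i),(i*s,8),0,.3,(255,255,0),1);cv2.line(c,(i*s,10),(i*s,14),(255,255,0))
    for i in range(0,h,10): cv2.putText(c,str(y+i),(0,i*s+3),0,.3,(255,255,0),1);cv2.line(c,(20,i*s),(24,i*s),(255,255,0))
    cv2.imwrite(n,c)
crop("pics/tiles.png",210,135,90,100,6)
crop("pics/rack.png",335,125,75,125,4)
E
```

```text
(no output)
```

View pics/tiles.png

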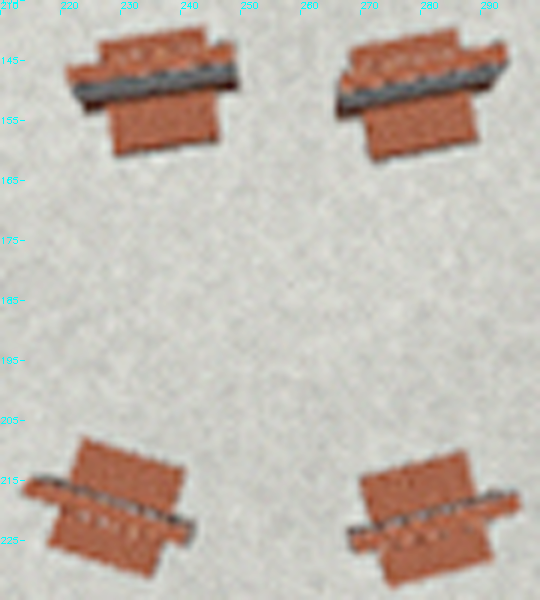

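View pics/rack.png

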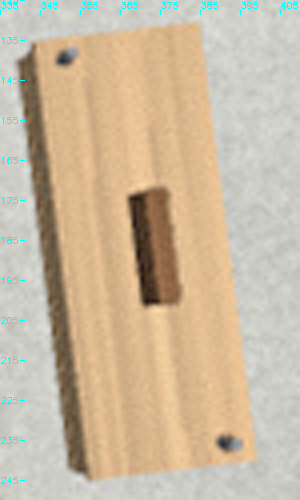

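```bash
cat > h.py <<'E'
import numpy as np,cv2
from scipy.optimize import minimize,least_squares
from workcell import r
S=4
C={n:(r.calibration(n)["K"],np.linalg.inv(r.calibration(n)["T"]),r.calibration(n)["T"]) for n in("scene","top")}
def proj(n,P):
    K,Ti,_=C[n];p=(np.c_[P,np.ones(len(P))]@Ti.T)[:,:3]@K.T
    return p[:,:2]/p[:,2:]
def unproj(n,uv,z):
    K,_,T=C[n];uv=np.atleast_2d(uv);d=np.c_[uv,np.ones(len(uv))]@np.linalg.inv(K).T@T[:3,:3].T
    o=T[:3,3];return (o+d*((z-o[2])/d[:,2:]))[:,:2]
def box(x,y,z0,z1): return np.array([[sx*x/2,sy*y/2,z] for z in(z0,z1) for sx,sy in((-1,-1),(1,-1),(1,1),(-1,1))])
def place(P,q,z0=0):
    c,s=np.cos(q[2]),np.sin(q[2]);return np.c_[P[:,0]*c-P[:,1]*s+q[0],P[:,0]*s+P[:,1]*c+q[1],P[:,2]+z0]
def draw(m,n,P,o,v):
    u=(proj(n,P)-o+.5)*S-.5
    cv2.fillConvexPoly(m,cv2.convexHull(np.round(u*16).astype(np.int32)),v,cv2.LINE_8,4)
def rtile(n,q,o,sh,z0=0):
    m=np.zeros(sh,np.uint8)
    draw(m,n,place(box(.05,.048,0,.018),q,z0),o,1);draw(m,n,place(box(.008,.07,0,.045),q,z0),o,1)
    B=place(box(.008,.07,.045,.09),q,z0);draw(m,n,B,o,1)
    cam=C[n][2][:3,3]
    for f in((0,3,7,4),(1,2,6,5)):
        ctr=B[list(f)].mean(0)
        if np.dot(ctr-B.mean(0),cam-ctr)>0: draw(m,n,B[list(f)],o,0)
    return m
def rrack(n,q,o,sh,z0=0):
    m=np.zeros(sh,np.uint8)
    draw(m,n,place(box(.274,.094,0,.068),q),o,1);draw(m,n,place(box(.274,.104,.068,.076),q),o,1)
    draw(m,n,place(box(.07,.014,.076,.116),q),o,1);return m
def fit(n,im,q0,ren,half,z0=0,thr=25):
    c=proj(n,np.array([[q0[0],q0[1],.04+z0]]))[0].astype(int)
    o=np.maximum(c-half,0);w=im[o[1]:c[1]+half,o[0]:c[0]+half].astype(np.float32)
    d=cv2.resize(w[...,2]-w[...,0],None,fx=S,fy=S,interpolation=cv2.INTER_CUBIC)
    m=(d>thr).astype(np.uint8)
    k,lab,st,_=cv2.connectedComponentsWithStats(m)
    r0=ren(n,q0,o,m.shape,z0)          # keep components touching the guess
    keep=[i for i in range(1,k) if ((lab==i)&(r0>0)).sum()>20]
    m=np.isin(lab,keep).astype(np.uint8)
    if ren is rrack: m=cv2.morphologyEx(m,cv2.MORPH_CLOSE,np.ones((25,25)))
    f=lambda q:float((ren(n,q,o,m.shape,z0)!=m).sum())/max(1,m.sum())
    best=None
    for st in(.006,.003,.001):
        q=np.array(q0 if best is None else best.x)
        b=minimize(f,q,method="Nelder-Mead",options=dict(initial_simplex=np.r_[[q],q+np.diag([st,st,st*10])],xatol=1e-5,fatol=1e-5))
        if best is None or b.fun<best.fun:best=b
    return best.x,best.fun
def R(yaw): # tool down, tool y axis at angle yaw (mod pi)
    y=np.array([np.cos(yaw),np.sin(yaw),0]);z=np.array([0,0,-1.]);return np.c_[np.cross(y,z),y,z]
E
cat > m1.py <<'E'
from h import *
T=cv2.imread("raw_top0.png");Sc=cv2.imread("raw_scene0.png")
g=[]
for u,v,a in((235,149,np.radians(8)),(278,149,np.radians(10)),(229,220,-np.radians(15)),(282,221,np.radians(14))):
    xy=unproj("top",[u,v],.045)[0];g.append([*xy,a])
for q0 in g:
    for n,im in(("top",T),("scene",Sc)):
        q,c=fit(n,im,q0,rtile,28);print(n,np.round(q,4),round(c,3))
xy=(unproj("top",[351.5,139],.098)+unproj("top",[392.5,236],.098))[0]/2
for n,im in(("top",T),("scene",Sc)):
    q,c=fit(n,im,[*xy,.1],rrack,90);print("rack",n,np.round(q,4),round(c,3))
print("pins",unproj("top",[[351.5,138.5],[392.5,235.5]],.098))
# markings
gr=T.max(2).astype(float);bg=cv2.medianBlur(T.max(2),15).astype(float);dk=(bg-gr)>12
def pts(poly):
    m=np.zeros(dk.shape,np.uint8);cv2.polylines(m,[np.int32(poly)],True,1,5);v,u=np.nonzero(dk&(m>0));return unproj("top",np.c_[u,v],0)
P=pts(np.array([(163,208),(236,212),(222,385),(149,380)])*.64-.2)
def ro(p):
    d=P-p[:2];c,s=np.cos(p[2]),np.sin(p[2]);a=np.abs(np.c_[d@[c,s],d@[-s,c]])-p[3:]
    return np.abs(a).min(1)
p=least_squares(ro,[*P.mean(0),-.06,.147,.062],loss="soft_l1",f_scale=.002).x;print("outline",p,np.abs(ro(p)).mean(),len(P))
th=np.linspace(0,6.28,60);P=pts(np.c_[182.5+21*np.cos(th),193+21*np.sin(th)])
p2=least_squares(lambda p:np.hypot(*(P-p[:2]).T)-p[2],[*P.mean(0),.056],loss="soft_l1",f_scale=.002).x;print("ring",p2,len(P))
print("ring from outline",p[:2]-.16*np.array([-np.sin(p[2]),np.cos(p[2])]))
print("knob top",unproj("top",[180*.64,324*.64],.094))
print("knob scene",unproj("scene",[518*.64,210*.64],.094))
E
python3 m1.py
```

```text
top [0.6667 0.0546 0.1369] 0.128
scene [0.6665 0.055  0.1427] 0.418
top [ 0.664  -0.0577  0.1867] 0.129
scene [ 0.664  -0.0578  0.1798] 0.372
top [ 0.4844  0.0751 -0.3248] 0.09
scene [ 0.4847  0.0731 -0.2981] 0.383
top [ 0.4781 -0.0602  0.2425] 0.088
scene [ 0.4774 -0.0602  0.2564] 0.388
rack top [ 0.5615 -0.2812  0.1079] 0.012
rack scene [ 0.5575 -0.2812  0.108 ] 0.022
pins [[ 0.67869268 -0.23017066]
 [ 0.44253994 -0.32407317]]
outline [ 0.56710458  0.35979312 -0.08139723  0.14709278  0.06206395] 0.0019522921977301153 896
ring [0.5540769  0.20033999 0.05579329] 317
ring from outline [0.5540954  0.20032287]
knob top [[0.51752606 0.34648449]]
knob scene [[0.51881778 0.35302025]]
```

```bash
cat > a1.py <<'E'
from h import *
x,y=.518,.350
r.grip(.06,40)
r.move_pose([x,y,.2],R(np.pi/2))
r.movel([x,y,.080],v=.1,max_force=15); r.grip(0.0,25); s=r.sense(); print(s["width"],s["tcp_pos"],s["clock"])
r.grip(.05); 
r.movel([x,y,.12]);r.move_pose([x,y,.12],R(0)); r.movel([x,y,.080],v=.1,max_force=15); r.grip(0.0,50); s=r.sense(); print(s["width"],s["tcp_pos"],s["grip_force"],s["contact_force"])
p=s["tcp_pos"];t=[.5541,.2003,p[2]]
print(r.movel(t,v=.05,max_force=40)); s=r.sense(); print(s["tcp_pos"],s["contact_force"],s["joints"][6])
r.grip(.06); r.movel([t[0],t[1],.25]); r.move_pose([.40,-.1,.3],R(0))
for n in("top","scene"): cv2.imwrite(f"raw_{n}1.png",r.read_camera(n))
print(r.sense()["clock"])
im=cv2.imread("raw_top1.png")[120:260,85:225]
im2=cv2.imread("raw_scene1.png")[100:240,260:400]
cv2.imwrite("pics/c1.png",cv2.resize(np.hstack([im,im2]),(800,400),interpolation=cv2.INTER_CUBIC))
E
python3 a1.py
```

```text
0.02286898609724702 [0.51868079 0.35414188 0.08213309] 3.8333
0.02258531173313409 [0.5192973  0.35030805 0.081131  ] 48.868868350982666 [ 0.57695968 -0.79940966  1.26480388]
False
[0.55195933 0.20525545 0.0813369 ] [-1.6345504   6.47105929  6.01738144] -0.09904386284409933
13.1417
```

View pics/c1.png

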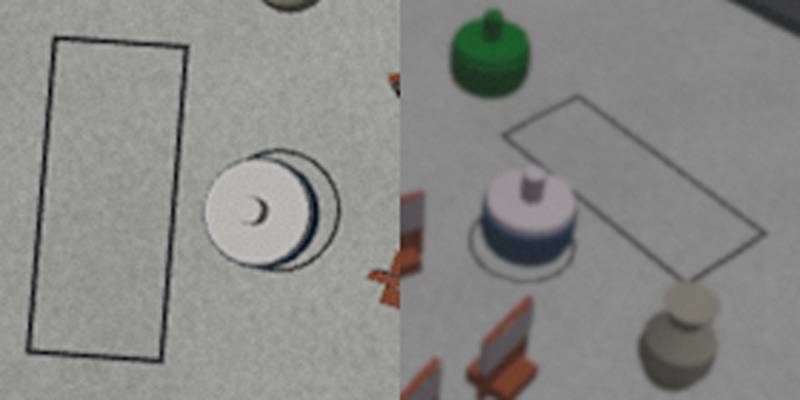

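```bash
cat > a2.py <<'E'
from h import *
t=np.array([.5541,.2003]);x,y=.552,.208
r.grip(.06,50)
r.move_pose([x,y,.2],R(np.pi/2)); r.movel([x,y,.080],v=.1,max_force=15); print(r.sense()["tcp_pos"]); r.grip(0.0,50)
c=t.copy()
for i in range(4):
    r.movel([*c,.081],v=.03); p=r.sense()["tcp_pos"]; print(c,p,r.sense()["contact_force"]); e=t-p[:2]
    if np.hypot(*e)<.0007: break
    c=c+e
r.grip(.06); print(r.sense()["tcp_pos"]); r.movel([*t,.25]); r.move_pose([.40,-.1,.3],R(np.pi/2))
for n in("top","scene"): cv2.imwrite(f"raw_{n}2.png",r.read_camera(n))
print(r.sense()["clock"],r.sense()["joints"])
im=cv2.imread("raw_top2.png")[120:260,85:225]
im2=cv2.imread("raw_scene2.png")[100:240,260:400]
cv2.imwrite("pics/c2.png",cv2.resize(np.hstack([im,im2]),(800,400),interpolation=cv2.INTER_CUBIC))
E
python3 a2.py
```

```text
[0.55268569 0.2081424  0.08080127]
[0.5541 0.2003] [0.55383165 0.19868247 0.08049011] [-0.0414732   0.73812453 -1.09427003]
[0.55436835 0.20191753] [0.55408836 0.19988489 0.08040741] [ 0.18436679 -1.85611133 -3.60168421]
[0.55459936 0.2022956  0.0813025 ]
20.2417 [-0.70110149 -0.03878568  0.88408381  1.76065362  0.03148499  1.40568176
  1.75135726]
```

View pics/c2.png

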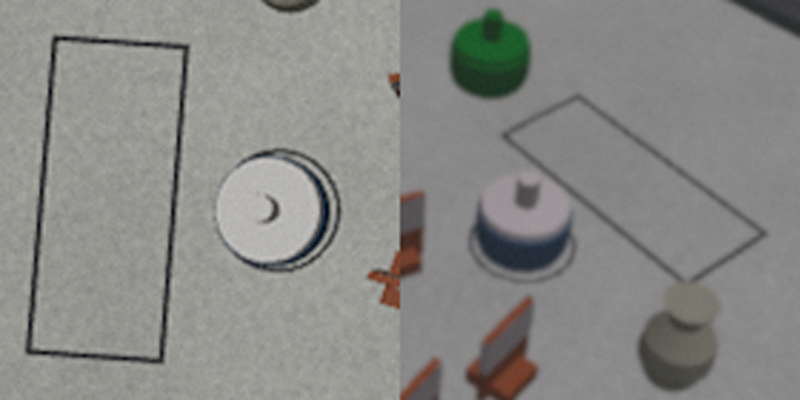

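```bash
python3 - <<'E'
from h import *
import numpy as np
# overlay crock model at ring on both views
im={n:cv2.imread(f"raw_{n}2.png") for n in("top","scene")};out=[]
th=np.linspace(0,2*np.pi,80)
for n,(x0,y0) in(("top",(150,160)),("scene",(280,155))):
    c=cv2.resize(im[n][y0:y0+65,x0:x0+65],(400,400),interpolation=cv2.INTER_CUBIC);s=400/65
    for z,rad,col in((.0,.05,(0,0,255)),(.05,.05,(0,255,0)),(.094,.012,(255,0,255)),(0,.056,(0,255,255))):
        P=np.c_[.5541+rad*np.cos(th),.2003+rad*np.sin(th),0*th+z]
        cv2.polylines(c,[np.int32(np.round((proj(n,P)-[x0,y0]+.5)*s-.5))],True,col,1)
    out.append(c)
cv2.imwrite("pics/c3.png",np.hstack(out))
E
```

```text
(no output)
```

View pics/c3.png

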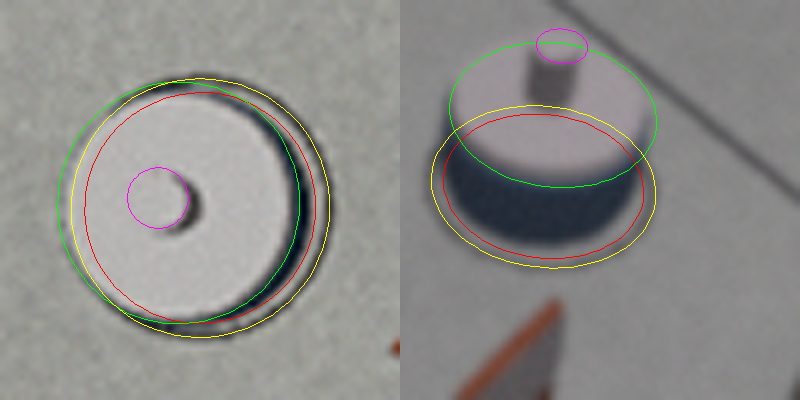

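```bash
cat > a3.py <<'E'
from h import *
q=[.5605,-.281,.108]
a=q[2]+np.pi/2
r.grip(.05,60); r.move_pose([q[0],q[1],.22],R(a)); print(r.sense()["joints"][6])
hit=r.movel([q[0],q[1],.097],v=.1,max_force=15); r.grip(0,60); s=r.sense();p=s["tcp_pos"];print(hit,p,s["width"],s["contact_force"],s["ee_rot"][:,1])
hit=r.movel([p[0],p[1],.30],v=.06,max_force=30); s=r.sense();print(hit,s["tcp_pos"],s["contact_force"],s["moment"],s["clock"])
for n in("top","scene"): cv2.imwrite(f"raw_{n}3.png",r.read_camera(n))
im=cv2.imread("raw_top3.png")[110:260,300:450]; im2=cv2.imread("raw_scene3.png")[170:370,80:280]
cv2.imwrite("pics/c4.png",np.hstack([cv2.resize(i,(400,400),interpolation=cv2.INTER_CUBIC) for i in(im,im2)]))
E
python3 a3.py
```

```text
2.535407819363552
False [ 0.56080742 -0.28121742  0.09758185] 0.012935495154331216 [0.1943797  0.05044416 2.41854144] [-1.07823075e-01  9.94169970e-01 -5.04751322e-04]
False [ 0.56076332 -0.28115622  0.29985119] [-0.51069977  0.56020703 -1.67450154] [0.01248522 0.0089571  0.01548349] 26.8417
```

View pics/c4.png

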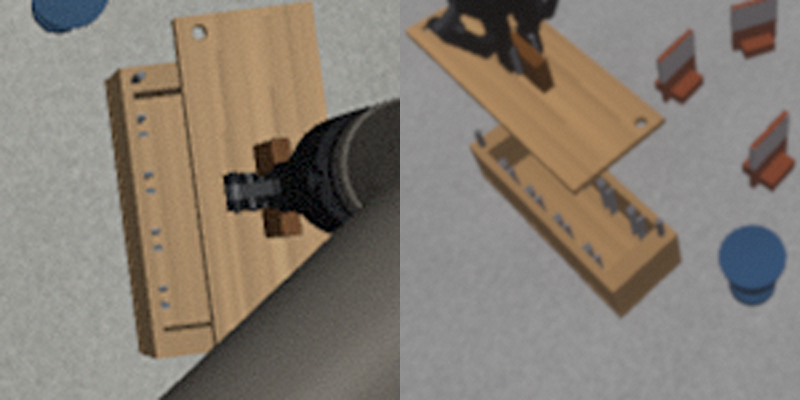

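```bash
cat > a4.py <<'E'
from h import *
t=np.array([.5671,.3598]);a=-.0814+np.pi/2
p=r.sense()["tcp_pos"]
for Rr in (R(a),):
    r.movel([t[0],t[1],.25],Rr,v=.15)
s=r.sense();print(s["tcp_pos"],s["ee_rot"][:,1:],s["joints"][6],s["clock"])
for n in("top","scene"): cv2.imwrite(f"raw_{n}4.png",r.read_camera(n))
c=t+(t-s["tcp_pos"][:2])
r.movel([*c,.05],v=.12); hit=r.movel([*c,.026],v=.02,max_force=6); s=r.sense();print(hit,s["tcp_pos"],s["contact_force"],s["moment"])
r.grip(.05); r.movel([*t,.22]); r.move_pose([.40,.05,.3],R(0)); print(r.sense()["clock"],r.sense()["joints"][6])
for n in("top","scene"): cv2.imwrite(f"raw_{n}5.png",r.read_camera(n))
im=cv2.imread("raw_top5.png")[100:290,85:425]; im2=cv2.imread("raw_scene5.png")[60:250,190:530]
cv2.imwrite("pics/c5.png",cv2.resize(im,None,fx=2.35,fy=2.35,interpolation=cv2.INTER_CUBIC))
from m1 import g
for q0 in g:
    q,cc=fit("top",cv2.imread("raw_top5.png"),q0,rtile,28);print(np.round(q,4),round(cc,3))
E
python3 a4.py
```

```text
[0.56716901 0.35949088 0.2501008 ] [[ 8.18079643e-02  2.94974660e-05]
 [ 9.96648111e-01  1.33017666e-05]
 [ 1.56703083e-05 -9.99999999e-01]] 1.316532542303759 31.375
True [0.56693744 0.36009525 0.02958804] [-0.74114266 -0.46223088  4.44155838] [ 0.05398524 -0.09005677 -0.02961121]
37.5667 -0.325024548188234
top [0.6667 0.0546 0.1369] 0.128
scene [0.6665 0.055  0.1427] 0.418
top [ 0.664  -0.0577  0.1867] 0.129
scene [ 0.664  -0.0578  0.1798] 0.372
top [ 0.4844  0.0751 -0.3248] 0.09
scene [ 0.4847  0.0731 -0.2981] 0.383
top [ 0.4781 -0.0602  0.2425] 0.088
scene [ 0.4774 -0.0602  0.2564] 0.388
rack top [ 0.5615 -0.2812  0.1079] 0.012
rack scene [ 0.5575 -0.2812  0.108 ] 0.022
pins [[ 0.67869268 -0.23017066]
 [ 0.44253994 -0.32407317]]
outline [ 0.56710458  0.35979312 -0.08139723  0.14709278  0.06206395] 0.0019522921977301153 896
ring [0.5540769  0.20033999 0.05579329] 317
ring from outline [0.5540954  0.20032287]
knob top [[0.51752606 0.34648449]]
knob scene [[0.51881778 0.35302025]]
[0.6667 0.0545 0.1356] 0.121
[ 0.6641 -0.0577  0.1868] 0.12
[ 0.4844  0.075  -0.3193] 0.091
[ 0.4781 -0.0601  0.242 ] 0.091
```

View pics/c5.png

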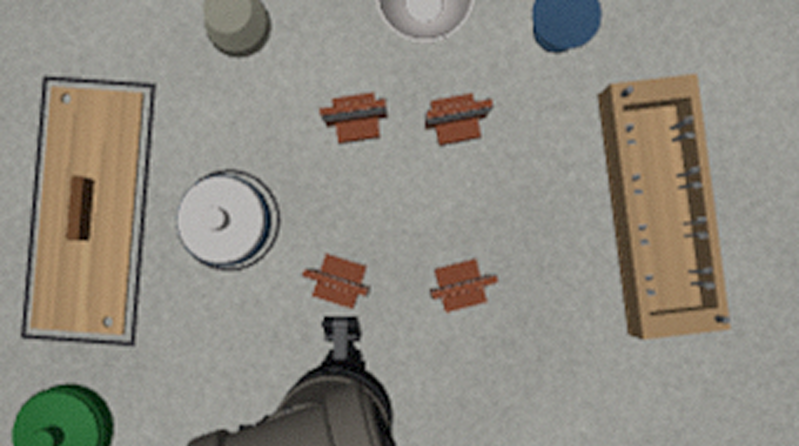

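```bash
sed -i 's/^T=cv2/if __name__!="__main__": raise SystemExit\nT=cv2/' m1.py; cat > m2.py <<'E'
import h
from h import *
def rk(n,q,o,sh,z0=0):
    m=np.zeros(sh,np.uint8);draw(m,n,place(box(.274,.094,0,.068),q),o,1);return m
h.rrack=rk
for n in("top","scene"):
  for thr in (15,25):
    q,c=fit(n,cv2.imread(f"raw_{n}5.png"),[.5605,-.2812,.108],rk,90,thr=thr);print(n,np.round(q,4),round(c,3))
P=place(np.array([[.124,.034,.098],[-.124,-.034,.098]]),[.5605,-.2812,.108]);print(P)
o=[]
for n,f in(("top",14),("scene",14)):
    im=cv2.imread(f"raw_{n}5.png");row=[]
    for u in proj(n,P):
        x0,y0=(u-f).astype(int);c=cv2.resize(im[y0:y0+2*f,x0:x0+2*f],(280,280),interpolation=cv2.INTER_CUBIC)
        cv2.circle(c,tuple(np.int32((u-[x0,y0]+.5)*10)),14,(255,255,0),1);row.append(c)
    o.append(np.hstack(row))
cv2.imwrite("pics/pins.png",np.vstack(o))
E
python3 m2.py
```

```text
top [ 0.5612 -0.2807  0.1066] 0.008
top [ 0.5613 -0.2805  0.1048] 0.018
scene [ 0.559  -0.2813  0.1073] 0.011
scene [ 0.5579 -0.2811  0.1014] 0.038
[[ 0.68011267 -0.23403211  0.098     ]
 [ 0.44088733 -0.32836789  0.098     ]]
```

View pics/pins.png

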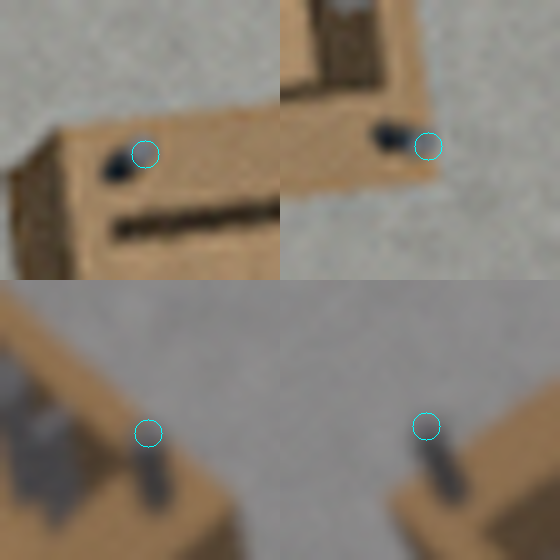

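```bash
cat > ins.py <<'E'
from h import *
RK=np.array([.5610,-.2809,.107])
TG={"C":[.4844,.075,-.319],"D":[.4781,-.0601,.242],"A":[.6667,.0545,.1356],"B":[.6641,-.0577,.1868]}
def rot2(a): return np.array([[np.cos(a),-np.sin(a)],[np.sin(a),np.cos(a)]])
def slotxy(k): return RK[:2]+rot2(RK[2])@[(-.081,-.027,.027,.081)[k-1],0]
def settle(xy,z,Rm):
    c=np.array(xy)
    for _ in range(3):
        r.movel([*c,z],Rm,v=.1); e=xy-r.sense()["tcp_pos"][:2]
        if np.hypot(*e)<.0004:break
        c=c+e
    return c
def pick(k):
    im=r.read_camera("top"); q,cost=fit("top",im,TG[k],rtile,28); print(k,np.round(q,4),round(cost,3),r.sense()["clock"])
    if cost>.2: cv2.imwrite("raw_prob.png",im); raise SystemExit("tile not where expected")
    r.grip(.045,60); p=r.sense()["tcp_pos"]
    if p[2]<.24: r.movel([*p[:2],.25])
    r.move_pose([*q[:2],.2],R(q[2])); c=settle(q[:2],.12,R(q[2]))
    print("hit",r.movel([*c,.073],v=.1,max_force=12)); r.grip(0,70); s=r.sense();print(s["width"],s["tcp_pos"])
    off=rot2(-q[2])@(s["tcp_pos"][:2]-q[:2]); off[0]=0; zt=s["tcp_pos"][2]
    r.movel([*s["tcp_pos"][:2],.26],v=.12); return off,zt
def insert(k,off,zt):
    t=slotxy(k)+rot2(RK[2])@off; Rm=R(RK[2])
    r.movel([*t,.26],Rm,v=.2); c=settle(t,.085+zt,Rm); print("at",r.sense()["tcp_pos"],"want",t)
    hit=r.movel([*c,.008+zt],v=.035,max_force=12); s=r.sense();print("insert hit",hit,"bottom z",s["tcp_pos"][2]-zt,s["tcp_pos"],s["contact_force"],s["moment"],s["clock"])
    return s["tcp_pos"][2]-zt
def release():
    r.grip(.03); p=r.sense()["tcp_pos"]; r.movel([*p[:2],.27],v=.15)
E
python3 - <<'E'
from ins import *
off,zt=pick("C"); print(off,zt)
if insert(1,off,zt)<.0125: release()
im=r.read_camera("scene"); cv2.imwrite("pics/t1.png",cv2.resize(im[180:370,80:300],None,fx=2.7,fy=2.7,interpolation=cv2.INTER_CUBIC))
E
```

```text
C [ 0.4843  0.075  -0.316 ] 0.087 37.7167
hit False
0.0069031397254223775 [0.48432403 0.07505411 0.07354428]
[0.00000000e+00 2.98474684e-05] 0.07354428406284587
at [ 0.48029827 -0.28943816  0.15861647] want [ 0.48046005 -0.28952079]
insert hit True bottom z 0.010021034364555384 [ 0.48074169 -0.28942642  0.08356532] [-0.03970794  0.34665832  3.90125776] [ 0.02172118  0.12768057 -0.00206357] 48.2833
```

View pics/t1.png

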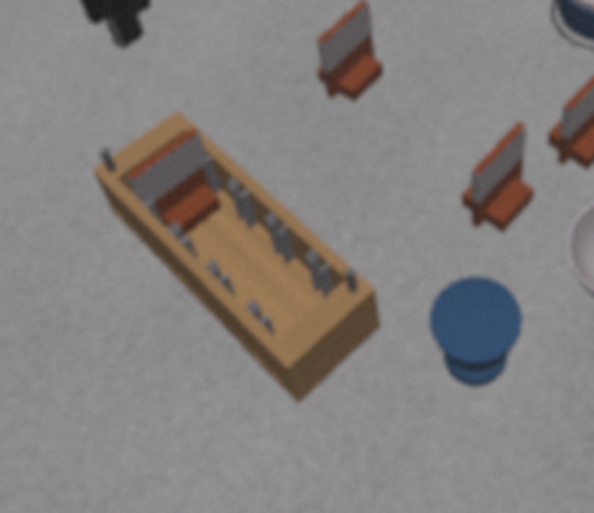

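```bash
python3 - <<'E'
from ins import *
for t,k in(("D",2),("A",3),("B",4)):
    off,zt=pick(t)
    if insert(k,off,zt)<.0125: release()
    else: print("STUCK");break
for n in("top","scene"): cv2.imwrite(f"raw_{n}6.png",r.read_camera(n))
E
```

```text
D [ 0.4713 -0.0639  0.3074] 1.389 50.1333tile not where expected
```

```bash
python3 - <<'E'
from ins import *
r.move_pose([.42,-.42,.3],R(RK[2]))
im=r.read_camera("top");cv2.imwrite("raw_top7.png",im);print(r.sense()["clock"])
cv2.imwrite("pics/p7.png",cv2.resize(im[90:310,85:425],None,fx=2.35,fy=2.35,interpolation=cv2.INTER_CUBIC))
E
```

```text
50.825
```

View pics/p7.png

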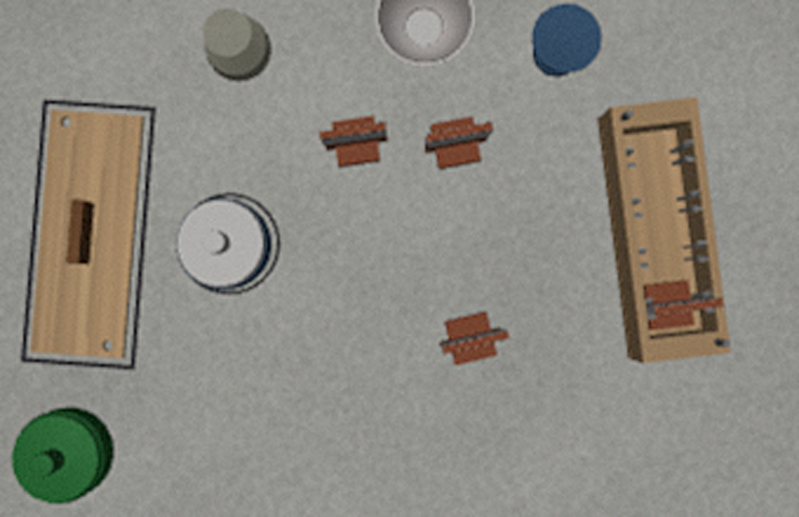

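```bash
python3 - <<'E'
from ins import *
TG["D"]=[*unproj("top",[286.7,234.3],.045)[0],.2]
for t,k in(("D",2),("A",3),("B",4)):
    off,zt=pick(t)
    if insert(k,off,zt)<.0125: release(); r.move_pose([.42,-.42,.3],R(RK[2]))
    else: print("STUCK");break
for n in("top","scene"): cv2.imwrite(f"raw_{n}8.png",r.read_camera(n))
a=cv2.resize(cv2.imread("raw_top8.png")[90:310,85:425],(400,259),interpolation=cv2.INTER_CUBIC);b=cv2.resize(cv2.imread("raw_scene8.png")[80:370,60:430],(400,313),interpolation=cv2.INTER_CUBIC)
cv2.imwrite("pics/p8.png",cv2.resize(np.vstack([a,b]),None,fx=1.04,fy=1.04) if 0 else np.vstack([a,b]))
E
```

```text
D [ 0.4455 -0.0716  0.2304] 0.085 50.875
hit False
0.006702683722509822 [ 0.44602151 -0.07164742  0.07361818]
at [ 0.53401413 -0.28389519  0.15866576] want [ 0.53417639 -0.28398806]
insert hit False bottom z 0.010033771578896789 [ 0.53438456 -0.28385594  0.08365196] [-1.07886041  3.1373107   7.05454458] [ 0.5343814   0.31232115 -0.06395976] 62.05
A [0.6668 0.0545 0.138 ] 0.128 64.6083
hit False
0.0067942750208166 [0.66689313 0.05475659 0.07373365]
at [ 0.5876292  -0.27772683  0.15876717] want [ 0.58782156 -0.27779286]
insert hit False bottom z 0.009925625858074744 [ 0.58806026 -0.27768433  0.08365927] [-0.60663404  1.49434999  5.90631492] [0.36569063 0.26357895 0.00629199] 76.7
B [ 0.6641 -0.0577  0.1864] 0.122 79.4
hit False
0.006876579590264111 [ 0.66414159 -0.05749863  0.07373216]
at [ 0.6413015  -0.27178554  0.15930764] want [ 0.64151725 -0.27206788]
insert hit False bottom z 0.009961908831850108 [ 0.64161817 -0.27158215  0.08369407] [-0.12300465  1.73432056  5.52837227] [ 0.41293016  0.06430565 -0.04803784] 90.2833
```

View pics/p8.png

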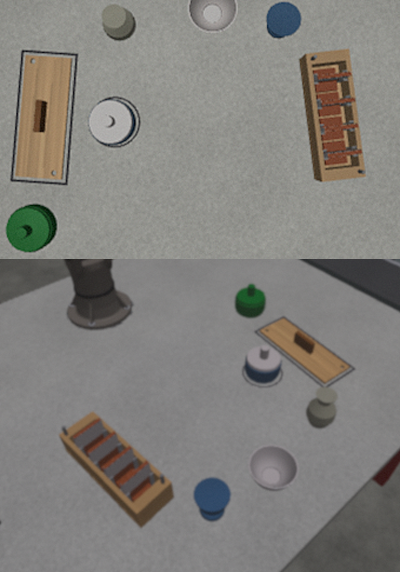

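```bash
python3 - <<'E'
from ins import *
th=np.linspace(0,2*np.pi,60,endpoint=False)
circ=lambda x,y,rad,z:np.c_[x+rad*np.cos(th),y+rad*np.sin(th),0*th+z]
for n in("top","scene"):
    im=cv2.imread(f"raw_{n}8.png");ref=(.5541,.2003)
    c=proj(n,np.array([[*ref,.03]]))[0].astype(int);o=c-32;w=im[o[1]:o[1]+64,o[0]:o[0]+64].astype(np.float32)
    d=cv2.resize(w[...,0]-w[...,2],None,fx=S,fy=S,interpolation=cv2.INTER_CUBIC);m=(d>10).astype(np.uint8)
    def ren(p):
        k=np.zeros(m.shape,np.uint8)
        draw(k,n,np.r_[circ(p[0],p[1],p[2],0),circ(p[0],p[1],.05,.01),circ(p[0],p[1],.05,p[3])],o,1);draw(k,n,circ(p[0],p[1],.05,p[3]),o,0);return k
    f=lambda p:(ren(p)!=m).sum()/m.sum()
    p=np.array([*ref,.05,.048])
    for st in(.005,.002,.001): p=(b:=minimize(f,p,method="Nelder-Mead",options=dict(initial_simplex=np.r_[[p],p+np.diag([st,st,-st,-st])],xatol=1e-5,fatol=1e-5))).x
    # ring, same camera
    g=im.max(2);dk=(cv2.medianBlur(g,15).astype(float)-g)>8
    v,u=np.nonzero(dk);P=unproj(n,np.c_[u,v],0);rr=np.hypot(*(P-ref).T);P=P[(rr>.0535)&(rr<.0585)]
    q=least_squares(lambda q:np.hypot(*(P-q).T)-.056,ref,loss="soft_l1",f_scale=.001).x
    print(n,"crock",np.round(p,4),round(b.fun,3),"ring",np.round(q,4),len(P))
E
```

```text
top crock [0.5531 0.2036 0.0494 0.0462] 0.333 ring [0.5541 0.2007] 196
scene crock [0.5473 0.2033 0.0466 0.0486] 0.068 ring [0.5542 0.1998] 99
```

```bash
python3 - <<'E'
from ins import *
x,y=.5535,.203
r.grip(.06,30); p=r.sense()["tcp_pos"]; r.move_pose([.5,0,.3],R(0)); r.move_pose([x,y,.2],R(0)); c=settle(np.array([x,y]),.12,R(0))
r.movel([*c,.081],v=.08,max_force=12); r.grip(0,40); p0=r.sense()["tcp_pos"];print("gripped",p0,r.sense()["width"])
t=np.array([.5542,p0[1]-.003]);c=t.copy()
for i in range(6):
    r.movel([*c,.081],v=.02); r.wait(.2); p=r.sense()["tcp_pos"]; e=t-p[:2]; print(p,r.sense()["contact_force"])
    if np.hypot(*e)<.0005: break
    c=c+.8*e
r.grip(.06);print(r.sense()["tcp_pos"]); p=r.sense()["tcp_pos"]; r.movel([*p[:2],.25]); r.move_pose([.5,0,.3],R(0)); r.move_pose([.42,-.42,.3],R(RK[2]))
for n in("top","scene"): cv2.imwrite(f"raw_{n}9.png",r.read_camera(n))
out=[]
th=np.linspace(0,2*np.pi,80)
for n,(x0,y0) in(("top",(150,160)),("scene",(280,155))):
    c=cv2.resize(cv2.imread(f"raw_{n}9.png")[y0:y0+65,x0:x0+65],(400,400),interpolation=cv2.INTER_CUBIC);s=400/65
    for z,rad,col in((.0,.05,(0,0,255)),(.094,.012,(255,0,255))):
        P=np.c_[.5541+rad*np.cos(th),.2003+rad*np.sin(th),0*th+z]
        cv2.polylines(c,[np.int32(np.round((proj(n,P)-[x0,y0]+.5)*s-.5))],True,col,1)
    out.append(c)
cv2.imwrite("pics/c9.png",np.hstack(out));print(r.sense()["clock"])
E
```

```text
gripped [0.55361722 0.20312892 0.08165571] 0.022767656800120804
[0.55373098 0.20295624 0.08169502] [-2.27863013  3.49325479  5.92283576]
[0.5538675  0.20237446 0.08192617] [-2.82226881  6.32505657  6.76898418]
[0.55395183 0.20179998 0.08217997] [-3.44428781  7.13779501  8.49671755]
[0.5544914  0.19950904 0.08197857] [-2.9201761   6.19463468  7.65986675]
[0.5544827  0.19961873 0.08193974] [-2.07247438  4.74303137  6.80723991]
[0.55441189 0.19973298 0.08188623] [-0.99942963  6.47918037  6.10543438]
[0.55445974 0.19491094 0.08070526]
105.3667
```

View pics/c9.png

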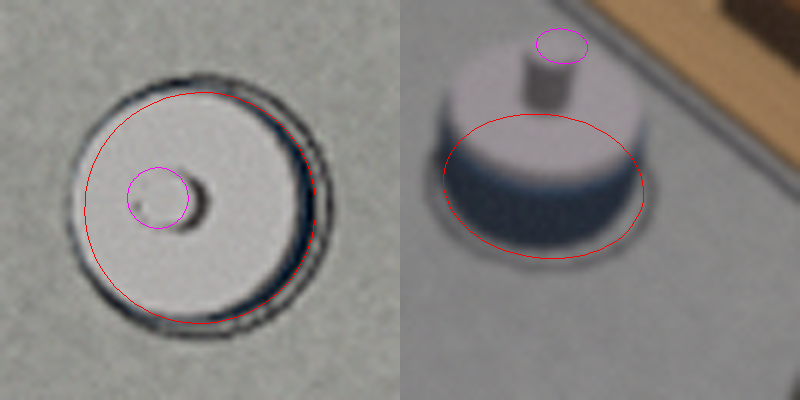

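```bash
python3 - <<'E'
from workcell import r
print(r.sign_off())
E
```

```text
the job is handed in; nothing more can be done
None
```

I've handed the job in at about 105 s of the 210 s. The crock is on its ring, the cover plate is flat and square inside the outline, and all four tiles are fully home in slots 1 to 4. After the tiles were in, I slid the crock about 3 mm more to centre it better; it was already out of the outline and on its ring before I lifted the cover.

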